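# Touch off a clamped housing casting with the touch probe

## Robot

A 7-joint arm with a two-finger parallel gripper is mounted at the origin on the work surface. World frame = base frame: x ahead of the robot, y to its left, z up, the work surface at z = 0. Lengths are in m, angles in rad, forces in N, time in s.
With the tool pointing down it reaches from about 0.425 to 0.925 m from the base axis. Payload 6.8 kg.
Tool frame: the origin (TCP) lies midway between the tips of the shut fingers; the grasp point (between the pads) lies 19 mm behind it; z points along the fingers, x is the direction in which the jaws open and shut, and the axes are right-handed (so a half turn about z gives the same grasp; the last joint's range is limited). The gripper opens to 88 mm and grips with 3 to 60 N. Pads are 20 mm wide; open, the fingers measure 115 mm over their backs; the gripper's body (75 mm by 178 mm) begins 61 mm behind the grasp point.
Start: joints at [-1.433, 0.477, 0.022, 1.555, -0.011, 1.109, -0.083], TCP at [0.164, 0.655, 0.223] pointing down, gripper open.
Joint ranges: [-2.96, 2.96], [-0.34, 2.1], [-1.41, 1.46], [0.24, 2.44], [-1.37, 4.51], [0.17, 1.92], [-2.96, 2.96]. Speed limits (rad/s): [2.39, 2.39, 3.14, 3.14, 3.14, 3.14, 3.14].

## Interface

Orientations are given as a unit quaternion [x, y, z, w].
In Python, from cell import arm, get_image, camera_model gives the robot as it stands.
- The arm moves only by the shell command python3 -m handwheel 'ROWS'. ROWS is JSON, a list of rows, each a list of 3 entries, a list of its own where there are three numbers: the opening, from -1 (shut) to 1 (fully open), then the shift along the tool's x, y, z in units of 30 mm (1.0 is 30 mm), then the turn, a rotation vector about the tool's x, y, z in units of 8 degrees (1.0 is 8 degrees). A call has 1 to 20 rows; each row shifts and turns the pose as measured when the row begins, along the tool's axes as they then stand; what a row does not reach is not made up. A row lasts 1/10 s, in which the tool goes at most 50 mm and 8.59 degrees, less where a joint would pass 70% of its speed; a pose out of reach is approached as far as the arm can. A call is refused whole if a number of a shift passes 1 or a number of a turn 1, either way. A call with a gripper value outside its range is refused whole. The fingers move at their own pace and stop on an object; the grip force is fixed at half the most. Time passes only in rows, so rows that do not move let the fingers close. It gives the time, the measured TCP pose, the force and the opening at its end, in the units of the state.
- arm.sense(): the state, without advancing time (a new reading comes with each control period).
- get_image(name): name is "scene" or "side" or "wrist"; returns (picture, depth): 480x640x3 uint8, red, green, blue; 480x640 float32, m along the optical axis (not along the pixel's ray), 0 where there is no reading.
- camera_model(name): a dict with "fx", "fy", "cx", "cy" (pixels), "R" (3x3) and "t" (3): a world point X has camera coordinates R X + t; the wrist camera has in their place "hand_eye" (4x4, takes a point from camera to tool coordinates, whose origin is the TCP and whose axes are the tool frame's). Camera axes: x right, y down, z forward; pixel columns grow to the right and rows downward; lengths in m; the calibration is good to about 2 mm. A picture is of the moment at which its call begins: read the wrist's pose just before it. camera_model takes no time and is no camera call.
- arm.sign_off(): hands the job in, once; it reports no verdict.
The state is a dict: "time_s": time; "q": joint angles; "joint_velocities": joint speeds; "joint_efforts": joint torques, N m; "tool_pos": TCP position; "orientation": TCP orientation; "contact_force": force on the tool from outside, world axes, zero at the start; "ft_torque": the same for the moment, N m; "width": finger opening in m.
Only numpy, scipy, OpenCV 4.12 (cv2) and the standard library are available. Lean on these libraries where they do the work, as an engineer would, in place of code of your own. Each camera call takes 0.05 s, during which the arm holds its last target. There are 200 camera calls.

## Task

Before the clamped filter housing is drilled it has to be located: take the touch probe out of its fork and, with the red ball, touch the three bright machined pads gently, resting a moment on each - first the pad on the long side nearest the two brass connectors, then the other pad on that side, then the pad on the plain end. Then hang the probe back in its fork, upright as you found it, keeping the gripper off the fixture and leaving the other things on the bench alone.

Things in the scene. Friction and masses are not known exactly. Their poses are not given: they have to be found in the camera images.
- fixture: Grey cast housing, 120 mm (x) by 170 mm (y), top 80 mm above the bench, held by two red-handled toggle clamps (-x side, to x = -223, under 70 mm high) on a dark 20 mm plate (x -155 to 95, y -125 to 125 mm); all bolted down. Origin on the bench under the housing's centre, z up. Two brass connectors stick out of its -y end to y = -109 mm. Pads: two on the +x side, one on the +y end.
- pad_a: FIRST pad: bright machined pad on the housing's long side, at the connector end; 26 mm wide, 30 mm tall (48 to 78 mm above the bench), standing 8 mm out from the side; below it the boss is as cast, 2 mm lower. Origin at the pad's centre, 63 mm above the bench; its x axis points straight out, and the face to touch lies 4 mm from the origin along x.
- pad_b: SECOND pad: same size and same long side, at the plain end, 110 mm from the first. Origin and axes as for the first: x points straight out, the face is 4 mm from the origin along x, centre 63 mm above the bench.
- pad_c: THIRD pad: same size, on the plain end of the housing (opposite the connectors). Origin and axes as for the first: x points straight out of the end, the face is 4 mm from the origin along x, centre 63 mm above the bench.
- probe_grip (a point): Centre of the touch probe's black square grip block, 30 x 30 mm (flats across x and y), 50 mm tall, z up. Probe about 0.32 kg, hanging upright in the fork. Below this point: a green ring 48 mm in diameter (top 27 mm down), steel flange 56 mm in diameter (31 to 41 mm down), nose 34 mm in diameter (to 72 mm down), then a thin white stylus ending in the red ball.
- probe_seat (a point): Centre of the underside of the probe's flange, on the probe's axis, 41 mm below the centre of the grip block.
- ball: The red ball, 10 mm in diameter, at the tip of the stylus; origin at its centre, on the probe's axis, 121 mm below the centre of the grip block (80 mm below the flange's underside) when the stylus is straight. The probe registers a touch when the ball rests on a pad with at least 0.4 N (about 1 mm of give) for 0.2 s.
- bend_x (a joint): Bending of the sprung stylus about the probe's x axis, rad, 0 when straight. It pivots 50 mm above the ball, 1 N m per rad: the ball gives way sideways by 2.5 mm per newton and springs back. Beyond 0.2 rad (ball 10 mm aside, 4 N) it is damaged. Upwards, along the probe, the ball does not give.
- bend_y (a joint): Bending of the stylus about the probe's y axis, rad, otherwise the same as bend_x.
- rack: Probe rack bolted to the bench: dark base plate 140 x 110 mm, an aluminium column at its +x side, on top a level fork of two tines along x; its slot, 44 mm wide, is open to -x. Origin on the bench straight below where the probe's axis hangs; z up. Nothing of it is higher than 115 mm.
- fork_seat (a point): The point in the fork where the centre of the underside of the probe's flange rests (level with the top of the tines, 110 mm above the bench). Stops 5 mm high in front and behind leave the flange 6 mm of play, the slot leaves the nose 5 mm at each side. The probe goes out and in straight up and down.
- cover: Bystander: loose aluminium cover plate, 120 x 170 x 4 mm, lying flat; origin at the centre of its underside.
- bin: Bystander: loose blue bin of brass connectors, 110 x 160 x 55 mm; origin at the centre of its underside.
- driver: Bystander: loose screwdriver with a yellow handle, 200 mm long, lying on the bench along its x; origin beneath its middle.
- jar: Bystander: loose white jar with a blue label, 84 mm in diameter, 110 mm high; origin at the centre of its underside.

How it is judged:
On the way, in this order (a step that is already met when the one before it is completed fails the run):
1. the red ball rests on the first pad (long side, connector end) with at least 0.4 N (contact force between ball and pad_a above 0.4 N), for 0.2 s.
2. the red ball rests on the second pad (same side, plain end) with at least 0.4 N (contact force between ball and pad_b above 0.4 N), for 0.2 s.
3. the red ball rests on the third pad (plain end) with at least 0.4 N (contact force between ball and pad_c above 0.4 N), for 0.2 s.
At the end, for the whole second after the job is handed in: The probe hangs at rest in its fork: flange flat on the tines (height within 3 mm, tilt under 0.06 rad), centre within 10 mm of the fork's seat (horizontal distance between probe_seat and fork_seat below 0.01 m and z of probe_seat in the frame of fork_seat between -0.003 and 0.003 m and angle between probe_grip's own z axis and vertical below 0.06 rad and linear speed of ball below 0.02 m/s); the robot touches nothing.
It fails at once if the stylus is bent beyond 0.2 rad (ball pushed 10 mm aside) (value of joint any of bend_x, bend_y above 0.2 rad or value of joint any of bend_x, bend_y below -0.2 rad).
It fails at once if the ball is struck with more than 10 N (contact force between ball and anything else above 10 N).
It fails at once if the gripper or the arm bumps the fixture (more than 2 N) (contact force between any of the fingers, the arm and fixture above 2 N).
It fails at once if a bystander is moved by more than 15 mm (distance of any of cover, bin, driver, jar from where it was at the start of the episode above 0.015 m).
It also fails if it takes over 64 s, if anything falls off the work surface, if the arm or the gripper's body presses on something with over 40 N, if the wrist force passes 120 N, or if a joint passes its speed limit or range.

## Working session

There is one attempt and no reset: what is moved stays moved. The work goes in short steps, Python scripts to look and compute and a shell command to move; the robot and the scene stay as the last step left them, time stands still between calls to the robot, and variables do not carry over. Pictures are saved under pics/ and viewed, about 8 in all and at most 12, crops included, and the job is handed in when it is done.

```bash
mkdir -p pics; ls; python3 - <<'E'
from cell import arm,get_image,camera_model
import cv2,numpy as np
s=arm.sense();print({k:np.round(s[k],3).tolist() for k in s})
for n in("scene","side"):
    p,d=get_image(n);cv2.imwrite(f"pics/{n}0.png",p[:,:,::-1]);np.savez(f"{n}0.npz",p=p,d=d)
    print(n,{k:np.round(v,3).tolist() for k,v in camera_model(n).items()})
print(camera_model("wrist"))
E
```

```text
pics
{'time_s': 0.0, 'q': [-1.433, 0.478, 0.022, 1.556, -0.011, 1.109, -0.083], 'joint_velocities': [0.0, 0.0, -0.001, 0.0, 0.0, 0.0, -0.001], 'joint_efforts': [-0.0, -58.286, 1.534, -27.26, -0.054, 0.017, 0.0], 'tool_pos': [0.164, 0.654, 0.222], 'orientation': [0.788, 0.615, -0.001, 0.001], 'contact_force': [-0.637, 0.462, -0.406], 'ft_torque': [0.003, -0.03, -0.022], 'width': 0.088}
scene {'fx': 621.521, 'fy': 621.521, 'cx': 324.847, 'cy': 242.064, 'R': [[-0.67, 0.743, 0.006], [0.565, 0.515, -0.645], [-0.482, -0.428, -0.764]], 't': [0.404, -0.28, 2.022]}
side {'fx': 535.28, 'fy': 535.28, 'cx': 322.129, 'cy': 237.081, 'R': [[0.958, -0.287, -0.022], [-0.165, -0.483, -0.86], [0.236, 0.827, -0.51]], 't': [-0.58, 0.202, 1.479]}
{'fx': 385.5145299366065, 'fy': 385.5145299366065, 'cx': 316.8322719439608, 'cy': 243.53670725665555, 'hand_eye': array([[ 9.99999941e-01, -2.30200467e-04, -2.55307025e-04,
         5.39986092e-05],
       [ 2.88148790e-04,  9.66320129e-01,  2.57342816e-01,
        -6.98388107e-02],
       [ 1.87467881e-04, -2.57342875e-01,  9.66320138e-01,
        -1.62609608e-01],
       [ 0.00000000e+00,  0.00000000e+00,  0.00000000e+00,
         1.00000000e+00]])}
```

View pics/scene0.png

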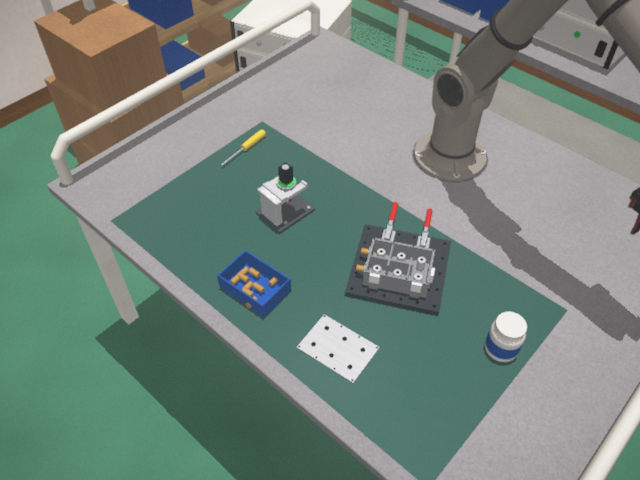

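View pics/side0.png

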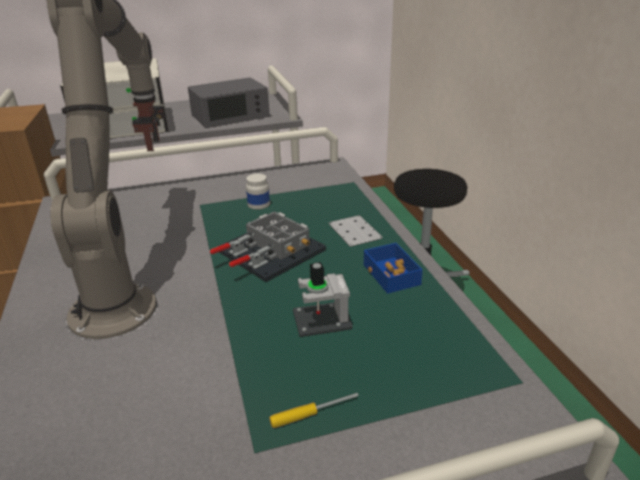

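Scene view: the probe's grip is at (286,172) in its rack. The housing is centred near (400,265), with the clamps toward the robot and the connectors at the left, (363,258). Next I'll measure these from depth.

```bash
cat > h.py <<'E'
import numpy as np,cv2
from cell import arm,get_image,camera_model
from scipy.spatial.transform import Rotation as R
def cloud(name,d,s=None):
    c=camera_model(name);v,u=np.indices(d.shape)
    P=np.stack([(u-c["cx"])/c["fx"]*d,(v-c["cy"])/c["fy"]*d,d],-1)
    if name=="wrist":
        H=c["hand_eye"];P=P@H[:3,:3].T+H[:3,3]
        return P@R.from_quat(s["orientation"]).as_matrix().T+s["tool_pos"]
    return (P-c["t"])@c["R"]
E
python3 - <<'E'
from h import *
C={}
for n in("scene","side"):
    f=np.load(n+"0.npz");X=cloud(n,f["d"]);C[n]=X
    pix={"scene":[(286,168),(275,215),(400,268),(430,300),(338,348),(255,285),(243,147),(508,320)],"side":[(317,268),(325,320),(278,230),(280,265)]}[n]
    for u,v in pix: print(n,u,v,X[v,u].round(3))
    p=f["p"].astype(int)
    g=X[(68<0)|((X[...,2]>.15)&(X[...,2]<.26)&(f["d"]>0))]
    # grip: cluster near its pixel
    u,v=pix[0];c=X[v,u]
    m=(np.linalg.norm(X[...,:2]-c[:2],axis=-1)<.05)&(X[...,2]>.15)&(X[...,2]<.25)
    q=X[m];t=q[q[:,2]>q[:,2].max()-.012]
    print("grip",len(q),q.min(0).round(3),q.max(0).round(3),"top",t.mean(0).round(3),cv2.minAreaRect((t[:,:2]*1000).astype(np.float32)))
    gr=m*0; green=(p[...,1]>p[...,0]+60)&(p[...,1]>p[...,2]+40)&(np.linalg.norm(X[...,:2]-c[:2],axis=-1)<.06)
    print("green",green.sum(),X[green].mean(0) if green.any() else 0)
    u,v=pix[2];c=X[v,u]
    near=np.linalg.norm(X[...,:2]-c[:2],axis=-1)<.25
    m=near&(X[...,2]>.074)&(X[...,2]<.086);q=X[m]
    print("house",len(q),q.mean(0),cv2.minAreaRect((q[:,:2]*1000).astype(np.float32)))
    m=near&(X[...,2]>.012)&(X[...,2]<.026);q=X[m]
    print("plate",len(q),cv2.minAreaRect((q[:,:2]*1000).astype(np.float32)))
E
python3 -c "
import cv2
i=cv2.imread('pics/scene0.png')[140:330,230:460];cv2.imwrite('pics/c1.png',cv2.resize(i,None,fx=3.4,fy=3.1,interpolation=cv2.INTER_CUBIC))"
```

```text
scene 286 168 [ 0.531 -0.211  0.181]
scene 275 215 [ 0.601 -0.194  0.057]
scene 400 268 [0.507 0.184 0.05 ]
scene 430 300 [0.519 0.296 0.021]
scene 338 348 [0.781 0.205 0.002]
scene 255 285 [ 0.797 -0.075  0.028]
scene 243 147 [ 0.435 -0.509  0.018]
scene 508 320 [0.5   0.495 0.11 ]
grip 182 [ 0.513 -0.234  0.15 ] [ 0.549 -0.198  0.184] top [ 0.531 -0.216  0.177] ((529.1058349609375, -216.86456298828125), (32.4525260925293, 34.22090530395508), 0.5207393169403076)
green 58 [ 0.53517826 -0.20969426  0.12541452]
house 750 [0.51470669 0.18442694 0.07911358] ((446.0710754394531, 149.9872589111328), (283.10565185546875, 177.54617309570312), 28.07505989074707)
plate 3116 ((537.2655029296875, 158.1990203857422), (448.18695068359375, 338.6823425292969), 15.261369705200195)
side 317 268 [ 0.526 -0.233  0.176]
side 325 320 [ 0.541 -0.241  0.015]
side 278 230 [0.511 0.172 0.066]
side 280 265 [0.486 0.045 0.018]
grip 195 [ 0.512 -0.241  0.15 ] [ 0.545 -0.206  0.179] top [ 0.528 -0.226  0.173] ((528.8527221679688, -222.68829345703125), (33.85222244262695, 31.75997543334961), 88.89363098144531)
green 75 [ 0.52258585 -0.23051642  0.12267939]
house 296 [0.51064118 0.17054531 0.07714416] ((511.22314453125, 177.51666259765625), (131.3438262939453, 181.26197814941406), 28.226547241210938)
plate 1449 ((482.7023620605469, 160.9507598876953), (254.78460693359375, 259.55902099609375), 27.42334747314453)
```

View pics/c1.png

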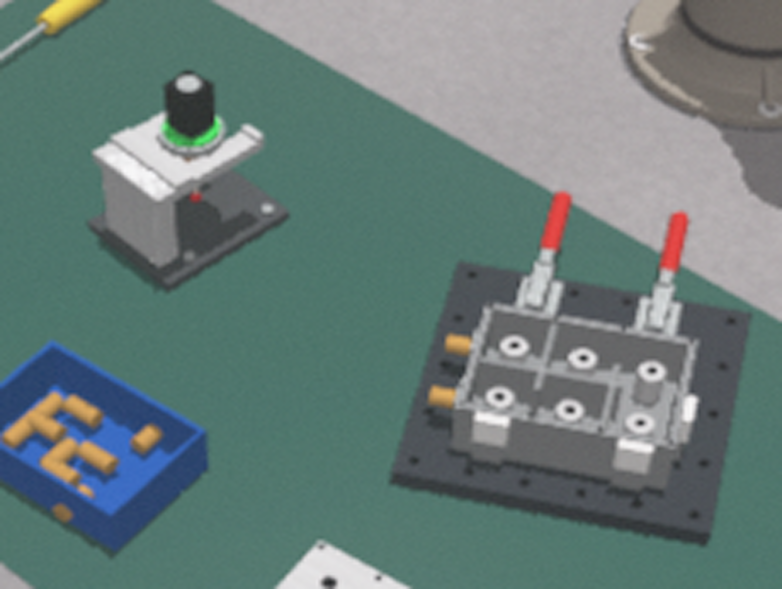

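The enlarged crop shows the yaw at about +28°, pad A at (490,428), pad B at (632,455), and pad C on the end at (690,418). I'll square the tool to the world axes and fly over the fixture for a closer look.

```bash
python3 -m handwheel '[[1,[0,0,0],[0,0,0.95]],[1,[0,0,0],[0,0,0.95]],[1,[0,0,0],[0,0,0.95]],[1,[0,0,0],[0,0,0.95]],[1,[0,0,0],[0,0,0.95]],[1,[0,0,0],[0,0,0.95]],[1,[0,0,0],[0,0,0.95]],[1,[0,0,0],[0,0,0.95]],[1,[0,0,0],[0,0,0.95]],[1,[0,0,0],[0,0,0.95]]]'
python3 -c "
from h import *
s=arm.sense();print(np.round(s['q'],3),R.from_quat(s['orientation']).as_matrix().round(3))"
```

```text
time_s: 1.1
tool_pos: [0.1633, 0.6504, 0.216]
orientation: [1.0, -0.027, -0.001, 0.006]
contact_force: [0.1, -0.5, 0.5]
width: 0.0878
[-1.644  0.496  0.325  1.579 -0.171  1.107 -1.331] [[ 0.999 -0.054 -0.003]
 [-0.054 -0.998 -0.012]
 [-0.002  0.012 -1.   ]]
```

```bash
python3 -m handwheel '[[1,[1,1,-0.2],[0,0,0]],[1,[1,1,-0.2],[0,0,0]],[1,[1,1,-0.2],[0,0,0]],[1,[1,1,-0.2],[0,0,0]],[1,[1,1,-0.2],[0,0,0]],[1,[1,1,-0.2],[0,0,0]],[1,[1,1,-0.2],[0,0,0]],[1,[1,1,-0.2],[0,0,0]],[1,[1,1,0],[0,0,0]],[1,[1,1,0],[0,0,0]],[1,[1,1,0],[0,0,0]],[1,[1,1,0],[0,0,0]],[1,[0,1,0],[0,0,0]],[1,[0,1,0],[0,0,0]],[1,[0,0,0],[0,0,0]]]'
python3 - <<'E'
from h import *
s=arm.sense();print(np.round(s['q'],3),R.from_quat(s['orientation']).as_matrix().round(3).tolist(),s["tool_pos"])
p,d=get_image("wrist");cv2.imwrite("pics/w1.png",p[:,:,::-1]);np.savez("w1.npz",p=p,d=d,tool_pos=s["tool_pos"],orientation=s["orientation"])
E
```

```text
time_s: 2.6
tool_pos: [0.5082, 0.1925, 0.2652]
orientation: [1.0, -0.027, -0.003, 0.011]
contact_force: [1.1, 0.1, 0.3]
width: 0.0876
[-0.953  0.247  0.564  1.84  -0.127  1.11  -0.398] [[0.999, -0.054, -0.007], [-0.054, -0.998, -0.021], [-0.006, 0.022, -1.0]] [0.50823597 0.19249825 0.2651684 ]
```

View pics/w1.png

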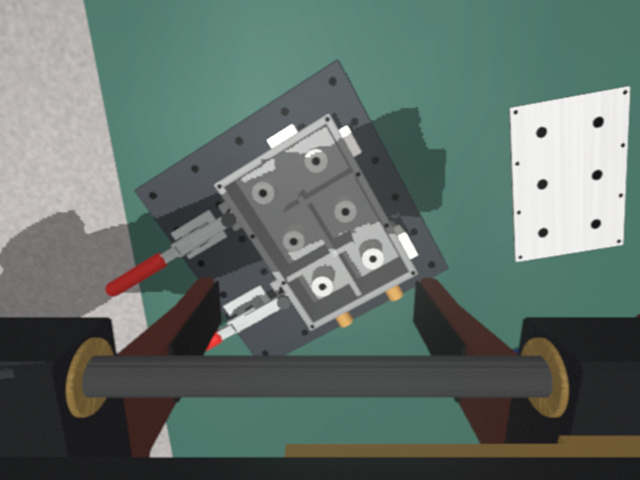

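Wrist view: pad A is at (407,245), pad B at (348,140), pad C at (282,135), with the connectors at (395,293) and (345,320). The rim corners are at about (220,185), (328,116), (415,272) and (312,330). I'll fit the pose from these.

```bash
cat > fit.py <<'E'
from h import *
f=np.load("w1.npz");p,d=f["p"],f["d"];c=camera_model("wrist");H=c["hand_eye"];Rt=R.from_quat(f["orientation"]).as_matrix()
def hit(u,v,z):
    r=Rt@H[:3,:3]@np.array([(u-c["cx"])/c["fx"],(v-c["cy"])/c["fy"],1]);o=Rt@H[:3,3]+f["tool_pos"]
    return (o+r*(z-o[2])/r[2])[:2]
def rigid(A,B):
    a=A-A.mean(0);b=B-B.mean(0);th=np.arctan2((a[:,0]*b[:,1]-a[:,1]*b[:,0]).sum(),(a*b).sum())
    M=np.array([[np.cos(th),-np.sin(th)],[np.sin(th),np.cos(th)]]);t=B.mean(0)-M@A.mean(0)
    return np.degrees(th),t,np.linalg.norm(A@M.T+t-B,axis=1)
if __name__=="__main__":
    A=np.array([[-60,85],[60,85],[60,-85],[-60,-85]])/1e3
    B=np.array([hit(u,v,.08) for u,v in[(218,186),(328,115),(417,272),(312,331)]]);print("rim",rigid(A,B))
    A=np.array([[95,125],[95,-125],[-155,125]])/1e3
    B=np.array([hit(u,v,.02) for u,v in[(338,60),(448,268),(136,190)]]);print("plate",rigid(A,B))
    X=cloud("wrist",d,f);n=np.linalg.norm(X[...,:2]-[.51,.178],axis=-1)<.13
    q=X[n&(X[...,2]>.068)&(X[...,2]<.095)&(p[...,0]<1000)];print("z",np.percentile(q[:,2],[10,50,90]))
    print(cv2.minAreaRect((q[:,:2]*1000).astype(np.float32)))
E
python3 fit.py
```

```text
rim (np.float64(27.949450298985422), array([0.50946931, 0.17784245]), array([0.00366502, 0.00201463, 0.00306387, 0.00052946]))
plate (np.float64(27.53355300874424), array([0.50924742, 0.17812182]), array([0.00165516, 0.00249141, 0.00282498]))
z [0.07331038 0.07947881 0.08112331]
((509.63580322265625, 183.8029327392578), (128.48284912109375, 178.10072326660156), 27.565994262695312)
```

```bash
python3 -c "
import cv2
i=cv2.imread('pics/w1.png')[100:340,200:430];cv2.imwrite('pics/c2.png',cv2.resize(i,None,fx=2.5,fy=2.5,interpolation=cv2.INTER_CUBIC))"
```

```text
(no output)
```

View pics/c2.png

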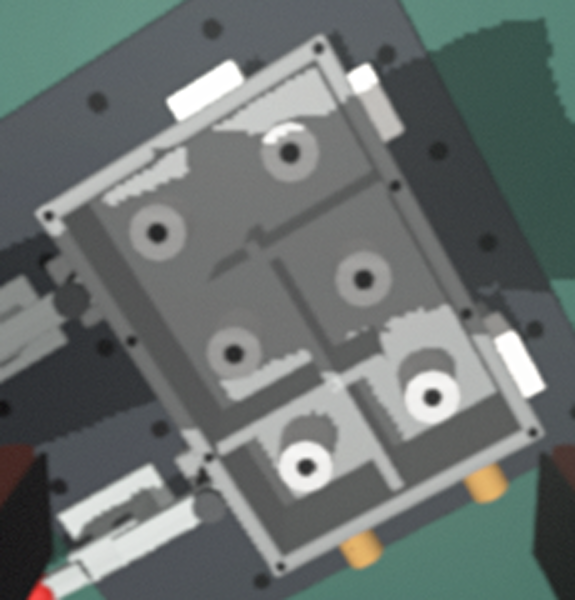

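```bash
python3 -m handwheel '[[1,[0,0,0],[0.15,0.05,-0.4]],[1,[0,1,0],[0,0,0]],[1,[0,1,0],[0,0,0]],[1,[0,1,0],[0,0,0]],[1,[0,1,0],[0,0,0]],[1,[0,1,0],[0,0,0]],[1,[0,1,0],[0,0,0]],[1,[0,1,0],[0,0,0]],[1,[0,1,0],[0,0,0]],[1,[0,1,0],[0,0,0]],[1,[0,1,0],[0,0,0]],[1,[0,1,0],[0,0,0]],[1,[0,1,0],[0,0,0]],[1,[0.5,1,0],[0,0,0]],[1,[0,0,0],[0,0,0]]]'
python3 - <<'E'
from fit import *
print("C",hit(282,136,.078),"A",hit(407,245,.063),"B",hit(348,140,.063))
s=arm.sense();print(np.round(s['q'],3),R.from_quat(s['orientation']).as_matrix().round(3).tolist(),s["tool_pos"])
p,d=get_image("wrist");cv2.imwrite("pics/w2.png",p[:,:,::-1]);np.savez("w2.npz",p=p,d=d,tool_pos=s["tool_pos"],orientation=s["orientation"])
X=cloud("wrist",d,s);m=(np.linalg.norm(X[...,:2]-[.529,-.219],axis=-1)<.05)&(X[...,2]>.165)&(X[...,2]<.2)
q=X[m];print(q[:,2].mean(),cv2.minAreaRect((q[:,:2]*1000).astype(np.float32)))
E
```

```text
time_s: 4.15
tool_pos: [0.537, -0.1817, 0.2602]
orientation: [1.0, 0.024, -0.001, -0.003]
contact_force: [0.4, 0.4, 1.1]
width: 0.0879
C [0.48087035 0.26421033] A [0.59378621 0.15486171] B [0.53917754 0.25740522]
[-0.358  0.318  0.731  1.809 -0.241  1.109  0.505] [[0.999, 0.047, -0.002], [0.047, -0.999, 0.007], [-0.002, -0.007, -1.0]] [ 0.53697592 -0.18174623  0.26020609]
0.17609593825270586 ((528.1729736328125, -218.66217041015625), (29.891063690185547, 30.336593627929688), 1.6162006855010986)
```

View pics/w2.png

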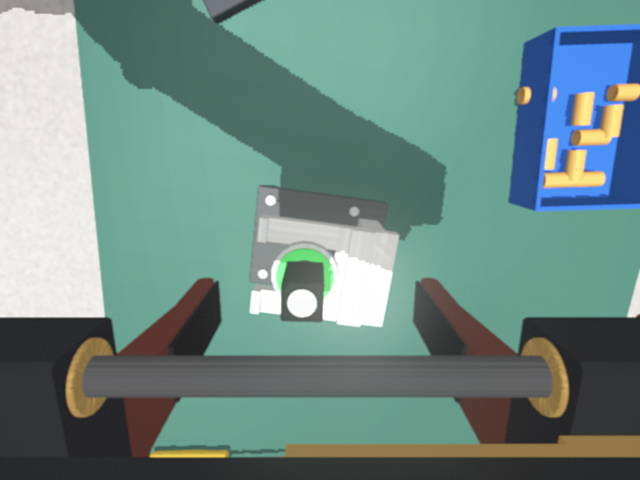

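The wrist view shows the probe free in the fork, with its grip top at (302,302). Depth puts the grip at (0.528,-0.219), yaw 1.6°. I'll align over it.

```bash
python3 -m handwheel '[[1,[-0.35,0.6,0],[-0.05,0,0.14]],[1,[0,0.6,0],[0,0,0]],[1,[0,0,0.8],[0,0,0]],[1,[0,0,0.8],[0,0,0]],[1,[0,0,0],[0,0,0]]]'
python3 -c "
from h import *
s=arm.sense();M=R.from_quat(s['orientation']).as_matrix();print(M.round(4).tolist());print((M.T@(np.array([.5282,-.2187,.136])-s['tool_pos'])/.03).round(2))"
```

```text
time_s: 4.7
tool_pos: [0.5252, -0.213, 0.2102]
orientation: [1.0, 0.017, -0.002, -0.001]
contact_force: [-0.2, 0.2, 0.3]
width: 0.0884
[[0.9994, 0.0342, -0.0036], [0.0342, -0.9994, 0.0025], [-0.0036, -0.0026, -1.0]]
[0.1  0.2  2.47]
```

```bash
python3 -m handwheel '[[1,[0.1,0.2,0.5],[0,0.02,0]],[1,[0,0,0.6],[0,0,0]],[1,[0,0,0.6],[0,0,0]],[1,[0,0,0.5],[0,0,0]],[1,[0,0,0.2],[0,0,0]],[1,[0,0,0],[0,0,0]]]'
python3 -c "
from h import *
s=arm.sense();M=R.from_quat(s['orientation']).as_matrix();print(M.round(4).tolist());print((M.T@(np.array([.5282,-.2187,.136])-s['tool_pos'])/.03).round(2))"
```

```text
time_s: 5.3
tool_pos: [0.5304, -0.2188, 0.1372]
orientation: [1.0, 0.019, 0.002, -0.001]
contact_force: [-0.5, 0.2, 0.4]
width: 0.0879
[[0.9993, 0.0372, 0.0044], [0.0371, -0.9993, 0.0022], [0.0045, -0.0021, -1.0]]
[-0.07 -0.    0.04]
```

Aligned to within 2 mm, so I'll straighten the residual tilt, nudge, and close.

```bash
python3 -m handwheel '[[1,[-0.07,0,0.03],[0,-0.03,0]],[-1,[0,0,0],[0,0,0]],[-1,[0,0,0],[0,0,0]],[-1,[0,0,0],[0,0,0]],[-1,[0,0,0],[0,0,0]],[-1,[0,0,0],[0,0,0]],[-1,[0,0,0],[0,0,0]],[-1,[0,0,0],[0,0,0]]]'
python3 -c "
from h import *
s=arm.sense();M=R.from_quat(s['orientation']).as_matrix();print(M.round(4).tolist(),s['tool_pos'],s['width'],s['contact_force'])"
```

```text
time_s: 6.1
tool_pos: [0.53, -0.2196, 0.1391]
orientation: [1.0, 0.019, 0.002, -0.001]
contact_force: [0.1, 1.7, 0.5]
width: 0.0353
[[0.9993, 0.0374, 0.0047], [0.0374, -0.9993, 0.0012], [0.0048, -0.001, -1.0]] [ 0.52998024 -0.21957272  0.13909865] 0.035322264603431325 [0.13654605 1.74550176 0.45778622]
```

```bash
python3 -m handwheel '[[-1,[0,0,0],[0,0,0]],[-1,[0,0,0],[0,0,0]],[-1,[0,0,0],[0,0,0]],[-1,[0,0,0],[0,0,0]]]'
python3 -c "
from h import *
s=arm.sense();M=R.from_quat(s['orientation']).as_matrix();print(M.round(4).tolist(),s['tool_pos'],s['width'],s['contact_force'])"
```

```text
time_s: 6.5
tool_pos: [0.5293, -0.2197, 0.139]
orientation: [1.0, 0.018, 0.002, -0.001]
contact_force: [-1.0, -0.1, 1.4]
width: 0.0298
[[0.9993, 0.0369, 0.0035], [0.0369, -0.9993, 0.0015], [0.0036, -0.0014, -1.0]] [ 0.52930397 -0.21967485  0.13903293] 0.029783179596337663 [-1.02042212 -0.08337656  1.4472332 ]
```

```bash
python3 -m handwheel '[[-1,[0,0,-0.2],[0,0,0]],[-1,[0,0,-0.5],[0,0,0]],[-1,[0,0,-0.7],[0,0,0]],[-1,[0,0,-0.8],[0,0,0]],[-1,[0,0,-0.8],[0,0,0]],[-1,[0,0,-0.8],[0,0,0]],[-1,[0,0,-0.6],[0,0,0]],[-1,[0,0,0],[0,0,0]]]'
cat > goto.py <<'E'
import sys
from h import *
# fixture pose; target ball pos in fixture frame (mm) -> needed tool shift in units
C=np.array([.509,.178]);th=np.radians(27.7);F=np.array([[np.cos(th),-np.sin(th)],[np.sin(th),np.cos(th)]])
s=arm.sense();M=R.from_quat(s['orientation']).as_matrix();p=np.array(s['tool_pos']);ball=p+M@[0,0,.109]
print("t",s["time_s"],"tcp",p.round(4),"zaxis",M[:,2].round(4),"yaw",np.degrees(np.arctan2(M[1,0],M[0,0])).round(2),"F",np.round(s['contact_force'],2),"w",round(s['width'],4))
print("ball world",ball.round(4),"fixture mm",(F.T@(ball[:2]-C)*1e3).round(1),(ball[2]*1e3).round(1))
print("tool units per 1mm fixture +x:",(M.T@np.r_[F[:,0],0]/30).round(4),"+y:",(M.T@np.r_[F[:,1],0]/30).round(4))
for a in sys.argv[1:]:
    x,y,z=map(float,a.split(","));g=np.r_[C+F@np.array([x,y])/1e3,z/1e3]
    print(a,"shift",(M.T@(g-ball)/.03).round(3))
E
python3 goto.py 100,-55,140
```

```text
time_s: 7.3
tool_pos: [0.5271, -0.2197, 0.2798]
orientation: [1.0, 0.018, 0.001, -0.001]
contact_force: [-0.2, 0.2, -3.8]
width: 0.0299
t 7.3 tcp [ 0.5271 -0.2197  0.2798] zaxis [ 0.0013  0.002  -1.    ] yaw 2.03 F [-0.16  0.16 -3.81] w 0.0299
ball world [ 0.5273 -0.2195  0.1708] fixture mm [-168.6 -360.4] 170.8
tool units per 1mm fixture +x: [ 0.03   -0.0144  0.0001] +y: [-0.0144 -0.03    0.    ]
100,-55,140 shift [  3.659 -13.051   1.057]
```

```bash
python3 -m handwheel '[[-1,[0.1,-0.4,0],[0,0,0]],[-1,[0.2,-0.7,0],[0,0,0]],[-1,[0.3,-0.9,0],[0,0,0]],[-1,[0.3,-0.9,0],[0,0,0]],[-1,[0.3,-0.9,0],[0,0,0]],[-1,[0.3,-0.9,0],[0,0,0]],[-1,[0.3,-0.9,0],[0,0,0]],[-1,[0.3,-0.9,0],[0,0,0]],[-1,[0.3,-0.9,0],[0,0,0]],[-1,[0.3,-0.9,0],[0,0,0]],[-1,[0.3,-0.9,0],[0,0,0]],[-1,[0.3,-0.9,0],[0,0,0]],[-1,[0.3,-0.9,0],[0,0,0]],[-1,[0.3,-0.9,0],[0,0,0]],[-1,[0.2,-0.7,0],[0,0,0]],[-1,[0.1,-0.4,0],[0,0,0]],[-1,[0,0,0],[0,0,0]]]'
python3 goto.py 100,-55,63
```

```text
time_s: 9.0
tool_pos: [0.6284, 0.2075, 0.2587]
orientation: [1.0, 0.02, -0.016, -0.0]
contact_force: [-0.5, -0.6, -3.1]
width: 0.0295
t 9.0 tcp [0.6284 0.2075 0.2587] zaxis [-3.220e-02  2.000e-04 -9.995e-01] yaw 2.35 F [-0.49 -0.55 -3.07] w 0.0295
ball world [0.6249 0.2075 0.1497] fixture mm [116.3 -27.7] 149.7
tool units per 1mm fixture +x: [ 0.0301 -0.0143 -0.0009] +y: [-0.0143 -0.0301  0.0005]
100,-55,63 shift [-0.01   1.059  2.891]
```

```bash
python3 -m handwheel '[[-1,[0,0.5,0],[0,0.23,0]],[-1,[0,0.55,0],[0,0,0]],[-1,[0,0,0],[0,0,0]]]'
python3 goto.py 100,-55,63
```

```text
time_s: 9.3
tool_pos: [0.6287, 0.1714, 0.2577]
orientation: [1.0, 0.019, -0.001, 0.001]
contact_force: [0.1, -0.1, -3.4]
width: 0.0302
t 9.3 tcp [0.6287 0.1714 0.2577] zaxis [-0.0019 -0.0015 -1.    ] yaw 2.2 F [ 0.06 -0.08 -3.4 ] w 0.0302
ball world [0.6285 0.1712 0.1487] fixture mm [102.7 -61.6] 148.7
tool units per 1mm fixture +x: [ 0.0301 -0.0144 -0.0001] +y: [-0.0144 -0.0301 -0.    ]
100,-55,63 shift [-0.169 -0.163  2.858]
```

```bash
python3 -m handwheel '[[-1,[-0.08,-0.18,0.4],[0,0,0]],[-1,[0,0,0.7],[0,0,0]],[-1,[0,0,0.7],[0,0,0]],[-1,[0,0,0.6],[0,0,0]],[-1,[0,0,0.4],[0,0,0]],[-1,[0,0,0],[0,0,0]]]'
python3 goto.py 80,-55,63
python3 - <<'E'
from h import *
p,d=get_image("scene");cv2.imwrite("pics/s3.png",cv2.resize(p[200:350,320:500,::-1],None,fx=4,fy=4,interpolation=cv2.INTER_CUBIC))
X=cloud("scene",d);q=p.astype(int);m=(q[...,0]>1.6*q[...,1]+30)&(q[...,0]>1.6*q[...,2]+30);m[:230]=0;m[350:]=0;m[:,:340]=0;m[:,480:]=0
v,u=np.nonzero(m);print(len(u),u.mean(),v.mean(),X[m].mean(0))
E
```

```text
time_s: 9.9
tool_pos: [0.625, 0.1766, 0.1686]
orientation: [1.0, 0.017, -0.002, -0.001]
contact_force: [0.4, 1.1, -2.5]
width: 0.0298
t 9.9 tcp [0.625  0.1766 0.1686] zaxis [-0.0042  0.001  -1.    ] yaw 1.93 F [ 0.38  1.13 -2.5 ] w 0.0298
ball world [0.6245 0.1767 0.0596] fixture mm [101.7 -54.9] 59.6
tool units per 1mm fixture +x: [ 0.03   -0.0145 -0.0001] +y: [-0.0145 -0.03    0.0001]
80,-55,63 shift [-0.649  0.319 -0.112]
8 370.75 290.75 [0.62464349 0.17817279 0.0614043 ]
```

View pics/s3.png

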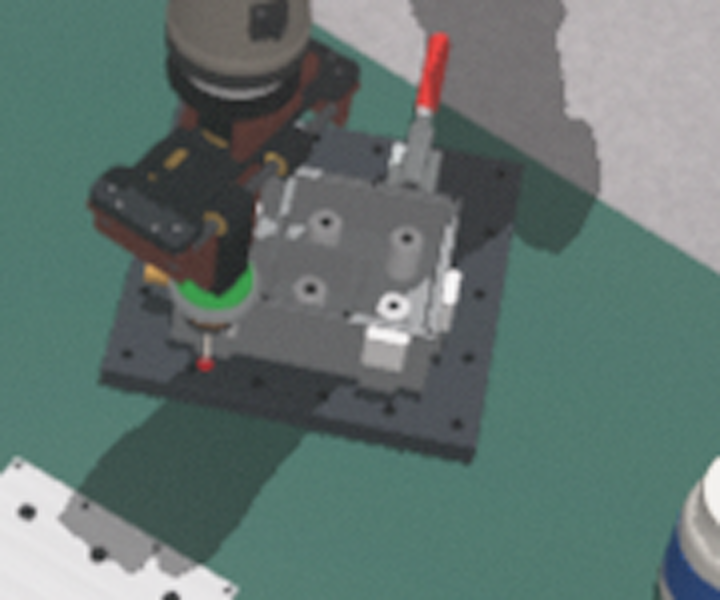

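The picture shows the ball clear of pad A at crop position (205,365). Its camera position agrees with kinematics to about 2 mm. Closing in.

```bash
python3 -m handwheel '[[-1,[-0.35,0.18,-0.11],[0,0.03,0]],[-1,[-0.28,0.14,0],[0,0,0]],[-1,[-0.1,0.05,0],[0,0,0]],[-1,[0,0,0],[0,0,0]],[-1,[0,0,0],[0,0,0]]]'
python3 goto.py 76,-55,63 73,-55,63
```

```text
time_s: 10.45
tool_pos: [0.6055, 0.1654, 0.1759]
orientation: [1.0, 0.017, 0.003, -0.002]
contact_force: [0.6, -0.5, -2.9]
width: 0.0299
t 10.45 tcp [0.6055 0.1654 0.1759] zaxis [ 0.0062  0.004  -1.    ] yaw 1.92 F [ 0.56 -0.55 -2.89] w 0.0299
ball world [0.6062 0.1658 0.0669] fixture mm [ 80.4 -55.9] 66.9
tool units per 1mm fixture +x: [ 0.03   -0.0145  0.0002] +y: [-0.0145 -0.03    0.    ]
76,-55,63 shift [-0.145  0.036  0.13 ]
73,-55,63 shift [-0.235  0.08   0.129]
```

```bash
python3 -m handwheel '[[-1,[-0.14,0.04,0.1],[0,-0.02,0]],[-1,[0,0,0],[0,0,0]],[-1,[0,0,0],[0,0,0]]]'
python3 goto.py 73,-55,63 70,-55,63
```

```text
time_s: 10.75
tool_pos: [0.6018, 0.1645, 0.173]
orientation: [1.0, 0.017, 0.002, -0.002]
contact_force: [-0.5, 0.1, -3.1]
width: 0.0298
t 10.75 tcp [0.6018 0.1645 0.173 ] zaxis [ 0.0042  0.0042 -1.    ] yaw 1.95 F [-0.53  0.06 -3.1 ] w 0.0298
ball world [0.6022 0.165  0.064 ] fixture mm [ 76.5 -54.9] 64.0
tool units per 1mm fixture +x: [ 0.03   -0.0145  0.0002] +y: [-0.0145 -0.03    0.0001]
73,-55,63 shift [-0.103  0.054  0.031]
70,-55,63 shift [-0.193  0.097  0.031]
```

```bash
python3 -m handwheel '[[-1,[-0.1,0.05,0.03],[0,0,0]],[-1,[0,0,0],[0,0,0]]]' | grep -E "time|pos|force"; python3 goto.py | sed -n 2p
python3 -m handwheel '[[-1,[-0.05,0.025,0],[0,0,0]],[-1,[0,0,0],[0,0,0]]]'| grep -E "time|pos|force"; python3 goto.py | sed -n 2p
python3 -m handwheel '[[-1,[-0.05,0.025,0],[0,0,0]],[-1,[0,0,0],[0,0,0]]]'| grep -E "time|pos|force"; python3 goto.py  70,-55,63
```

```text
time_s: 10.95
tool_pos: [0.5986, 0.1628, 0.1718]
contact_force: [0.4, 0.0, -2.8]
ball world [0.5991 0.1633 0.0628] fixture mm [ 72.9 -54.9] 62.8
time_s: 11.15
tool_pos: [0.5972, 0.162, 0.1718]
contact_force: [0.0, 0.9, -3.7]
ball world [0.5977 0.1625 0.0628] fixture mm [ 71.3 -55. ] 62.8
time_s: 11.35
tool_pos: [0.5961, 0.1614, 0.1719]
contact_force: [0.4, 0.7, -3.5]
t 11.35 tcp [0.5961 0.1614 0.1719] zaxis [ 0.0054  0.0045 -1.    ] yaw 1.95 F [ 0.39  0.74 -3.5 ] w 0.0302
ball world [0.5967 0.1619 0.0629] fixture mm [ 70.1 -55. ] 62.9
tool units per 1mm fixture +x: [ 0.03   -0.0145  0.0002] +y: [-0.0145 -0.03    0.    ]
70,-55,63 shift [-0.004  0.003 -0.002]
```

```bash

python3 -m handwheel '[[-1,[-0.05,0.025,0],[0,0,0]],[-1,[0,0,0],[0,0,0]],[-1,[0,0,0],[0,0,0]]]'| grep -E "time|pos|force"; python3 goto.py | sed -n 2p
for i in 1 2 3; do python3 -m handwheel '[[-1,[0,0,0],[0,0,0]]]'| grep -E "force"; done; python3 goto.py
python3 - <<'E'
from h import *
p,d=get_image("scene");X=cloud("scene",d);q=p.astype(int);m=(q[...,0]>1.6*q[...,1]+30)&(q[...,0]>1.6*q[...,2]+30);m[:230]=0;m[350:]=0;m[:,:340]=0;m[:,480:]=0
v,u=np.nonzero(m);print(len(u),u.mean(),v.mean(),X[m].mean(0))
E
```

```text
time_s: 11.65
tool_pos: [0.595, 0.161, 0.1721]
contact_force: [1.6, 0.7, -4.8]
ball world [0.5958 0.1616 0.0631] fixture mm [ 69.2 -54.9] 63.1
contact_force: [0.9, 0.2, -4.1]
contact_force: [0.4, 1.7, -3.7]
contact_force: [2.3, 0.2, -3.6]
t 11.95 tcp [0.5951 0.1611 0.1721] zaxis [ 0.007   0.0051 -1.    ] yaw 1.98 F [ 2.27  0.2  -3.61] w 0.0299
ball world [0.5959 0.1616 0.0631] fixture mm [ 69.3 -54.9] 63.1
tool units per 1mm fixture +x: [ 0.03   -0.0145  0.0003] +y: [-0.0145 -0.03    0.    ]
5 373.2 281.0 [0.59873904 0.16484169 0.06546019]
```

Contact force on pad A is about 1.2–1.5 N along the pad normal, which agrees with the predicted 3.7 mm of give. It was held for over 0.3 s. Next is pad B.

```bash
python3 -m handwheel '[[-1,[0.2,-0.1,0],[0,-0.03,0]],[-1,[0.3,-0.15,0],[0,0,0]],[-1,[-0.2,-0.4,0],[0,0,0]],[-1,[-0.3,-0.6,0],[0,0,0]],[-1,[-0.3,-0.6,0],[0,0,0]],[-1,[-0.3,-0.6,0],[0,0,0]],[-1,[-0.3,-0.6,0],[0,0,0]],[-1,[-0.2,-0.4,0],[0,0,0]],[-1,[0,0,0],[0,0,0]],[-1,[0,0,0],[0,0,0]]]'
python3 goto.py 76,55,63
```

```text
time_s: 13.0
tool_pos: [0.556, 0.2713, 0.1713]
orientation: [1.0, 0.018, -0.001, -0.001]
contact_force: [0.7, -0.7, -2.5]
width: 0.0299
t 13.0 tcp [0.556  0.2713 0.1713] zaxis [-0.0023  0.0029 -1.    ] yaw 2.08 F [ 0.72 -0.74 -2.46] w 0.0299
ball world [0.5557 0.2717 0.0623] fixture mm [84.9 61.2] 62.3
tool units per 1mm fixture +x: [ 0.0301 -0.0144 -0.    ] +y: [-0.0144 -0.0301  0.0001]
76,55,63 shift [-0.179  0.315 -0.025]
```

```bash
python3 -m handwheel '[[-1,[-0.18,0.31,-0.02],[0,0.01,0]],[-1,[0,0,0],[0,0,0]],[-1,[0,0,0],[0,0,0]]]' | grep force
python3 goto.py 71,55,63
```

```text
contact_force: [0.2, 0.5, -2.5]
t 13.3 tcp [0.5517 0.2579 0.172 ] zaxis [-2.0e-04  1.5e-03 -1.0e+00] yaw 1.85 F [ 0.19  0.45 -2.47] w 0.03
ball world [0.5517 0.258  0.063 ] fixture mm [75. 51.] 63.0
tool units per 1mm fixture +x: [ 0.03   -0.0145  0.    ] +y: [-0.0145 -0.03    0.    ]
71,55,63 shift [-0.178 -0.061  0.001]
```

```bash
python3 -m handwheel '[[-1,[-0.1,-0.05,0],[0,0,0]],[-1,[0,0,0],[0,0,0]]]' | grep force
python3 goto.py 69,55,63
python3 -m handwheel '[[-1,[-0.06,0.03,0],[0,0,0]],[-1,[0,0,0],[0,0,0]]]' | grep force
python3 goto.py 69,55,63
```

```text
contact_force: [0.6, 0.2, -3.7]
t 13.5 tcp [0.5491 0.2579 0.1723] zaxis [ 2.0e-04  1.5e-03 -1.0e+00] yaw 1.7 F [ 0.61  0.21 -3.65] w 0.03
ball world [0.5491 0.258  0.0633] fixture mm [72.7 52.2] 63.3
tool units per 1mm fixture +x: [ 0.03   -0.0146  0.    ] +y: [-0.0146 -0.03    0.    ]
69,55,63 shift [-0.151 -0.03   0.009]
contact_force: [0.4, 0.2, -3.4]
t 13.7 tcp [0.5476 0.2569 0.1725] zaxis [ 0.0012  0.0019 -1.    ] yaw 1.69 F [ 0.37  0.21 -3.41] w 0.03
ball world [0.5478 0.2571 0.0635] fixture mm [71.1 52. ] 63.5
tool units per 1mm fixture +x: [ 0.03   -0.0146  0.0001] +y: [-0.0146 -0.03    0.    ]
69,55,63 shift [-0.107 -0.06   0.017]
```

```bash
python3 -m handwheel '[[-1,[-0.08,0.04,0],[0,0,0]],[-1,[0,0,0],[0,0,0]]]' | grep force
for i in 1 2 3; do python3 -m handwheel '[[-1,[0,0,0],[0,0,0]]]'| grep -E "force"; done; python3 goto.py 69,55,63
python3 - <<'E'
from h import *
p,d=get_image("scene");X=cloud("scene",d);q=p.astype(int);m=(q[...,0]>1.6*q[...,1]+30)&(q[...,0]>1.6*q[...,2]+30);m[:230]=0;m[350:]=0;m[:,:340]=0;m[:,480:]=0
v,u=np.nonzero(m);print(len(u),u.mean(),v.mean(),X[m].mean(0))
E
```

```text
contact_force: [1.1, 0.6, -4.1]
contact_force: [1.1, 0.6, -4.3]
contact_force: [0.5, 1.2, -4.3]
contact_force: [0.8, -0.2, -4.0]
t 14.2 tcp [0.546  0.2562 0.1727] zaxis [ 0.0035  0.0027 -1.    ] yaw 1.72 F [ 0.76 -0.18 -4.01] w 0.0299
ball world [0.5464 0.2565 0.0637] fixture mm [69.6 52.1] 63.7
tool units per 1mm fixture +x: [ 0.03   -0.0146  0.0001] +y: [-0.0146 -0.03    0.    ]
69,55,63 shift [-0.059 -0.077  0.024]
5 414.2 289.4 [0.54870438 0.25976895 0.06553245]
```

```bash
python3 -m handwheel '[[-1,[-0.05,0.025,0],[0,0,0]],[-1,[0,0,0],[0,0,0]]]' | grep force
for i in 1 2 3; do python3 -m handwheel '[[-1,[0,0,0],[0,0,0]]]'| grep -E "force"; done; python3 goto.py
```

```text
contact_force: [1.6, 0.7, -4.7]
contact_force: [1.6, 1.5, -3.9]
contact_force: [1.1, 1.3, -4.1]
contact_force: [1.4, 0.1, -5.2]
t 14.75 tcp [0.5448 0.2556 0.1728] zaxis [ 0.0045  0.0031 -1.    ] yaw 1.73 F [ 1.44  0.09 -5.16] w 0.0298
ball world [0.5453 0.256  0.0638] fixture mm [68.4 52.1] 63.8
tool units per 1mm fixture +x: [ 0.03   -0.0146  0.0002] +y: [-0.0146 -0.03    0.    ]
```

Pad B holds at about 1.6 N. Now I'll go round the corner to pad C, at fixture x≈15 mm.

```bash
python3 -m handwheel '[[-1,[0.2,-0.1,0],[0,-0.03,0]],[-1,[0.3,-0.15,0],[0,0,0]],[-1,[0.25,-0.12,0],[0,0,0]],[-1,[-0.2,-0.4,0],[0,0,0]],[-1,[-0.3,-0.6,0],[0,0,0]],[-1,[-0.3,-0.6,0],[0,0,0]],[-1,[-0.2,-0.5,0],[0,0,0]],[-1,[-0.4,0.19,0],[0,0,0]],[-1,[-0.6,0.29,0],[0,0,0]],[-1,[-0.6,0.29,0],[0,0,0]],[-1,[-0.4,0.19,0],[0,0,0]],[-1,[0,0,0],[0,0,0]],[-1,[0,0,0],[0,0,0]]]' | grep force
python3 goto.py 15,101,63
```

```text
contact_force: [0.4, -0.3, -2.9]
t 16.05 tcp [0.4699 0.3098 0.1715] zaxis [-0.0061  0.0017 -1.    ] yaw 2.1 F [ 0.4  -0.31 -2.85] w 0.0296
ball world [0.4692 0.31   0.0625] fixture mm [ 26.1 135.4] 62.5
tool units per 1mm fixture +x: [ 0.0301 -0.0144 -0.0002] +y: [-0.0144 -0.0301  0.0001]
15,101,63 shift [ 0.16   1.193 -0.02 ]
```

```bash
python3 -m handwheel '[[-1,[0.05,0.4,0],[0,0.04,0]],[-1,[0.05,0.4,0],[0,0,0]],[-1,[0.03,0.3,0],[0,0,0]],[-1,[0,0,0],[0,0,0]],[-1,[0,0,0],[0,0,0]]]' | grep force
python3 goto.py 15,101,63
```

```text
contact_force: [-0.6, 0.7, -4.3]
t 16.55 tcp [0.4781 0.2738 0.1717] zaxis [ 0.0022  0.0014 -1.    ] yaw 1.96 F [-0.59  0.71 -4.31] w 0.0301
ball world [0.4783 0.274  0.0627] fixture mm [17.4 99.2] 62.7
tool units per 1mm fixture +x: [ 0.03   -0.0145  0.0001] +y: [-0.0145 -0.03    0.    ]
15,101,63 shift [-0.098 -0.018 -0.011]
```

```bash
python3 -m handwheel '[[-1,[0.03,0.06,0],[0,0,0]],[-1,[0,0,0],[0,0,0]]]' | grep force
python3 goto.py | sed -n 2p
python3 -m handwheel '[[-1,[0.03,0.06,0],[0,0,0]],[-1,[0,0,0],[0,0,0]]]' | grep force
python3 goto.py | sed -n 2p
for i in 1 2 ; do python3 -m handwheel '[[-1,[0,0,0],[0,0,0]]]'| grep -E "force"; done; python3 goto.py 15,94,63
```

```text
contact_force: [-0.7, -0.1, -3.2]
ball world [0.4795 0.2724 0.0627] fixture mm [17.8 97.3] 62.7
contact_force: [0.1, 1.0, -2.3]
ball world [0.4802 0.2715 0.0627] fixture mm [18.  96.2] 62.7
contact_force: [-0.9, 0.5, -2.8]
contact_force: [0.3, 0.7, -2.8]
t 17.15 tcp [0.4798 0.2718 0.1717] zaxis [ 0.0016  0.0026 -1.    ] yaw 2.05 F [ 0.31  0.73 -2.84] w 0.0298
ball world [0.48   0.272  0.0627] fixture mm [18.  96.8] 62.7
tool units per 1mm fixture +x: [ 0.03   -0.0144  0.0001] +y: [-0.0144 -0.03    0.0001]
15,94,63 shift [-0.051  0.126 -0.011]
```

```bash
python3 -m handwheel '[[-1,[0.03,0.08,0],[0,0,0]],[-1,[0,0,0],[0,0,0]]]' | grep force
python3 goto.py | sed -n 2p
python3 -m handwheel '[[-1,[0.02,0.05,0],[0,0,0]],[-1,[0,0,0],[0,0,0]]]' | grep force
python3 goto.py | sed -n 2p
for i in 1 2 3 4; do python3 -m handwheel '[[-1,[0,0,0],[0,0,0]]]'| grep -E "force"; done; python3 goto.py 15,94,63
python3 - <<'E'
from h import *
p,d=get_image("scene");X=cloud("scene",d);q=p.astype(int);m=(q[...,0]>1.6*q[...,1]+30)&(q[...,0]>1.6*q[...,2]+30);m[:245]=0;m[350:]=0;m[:,:425]=0;m[:,480:]=0
v,u=np.nonzero(m);print(len(u),u.mean(),v.mean(),X[m].mean(0));cv2.imwrite("pics/s4.png",cv2.resize(p[200:350,340:520,::-1],None,fx=4,fy=4,interpolation=cv2.INTER_CUBIC))
E
```

```text
contact_force: [-1.0, 0.3, -2.2]
ball world [0.4808 0.2702 0.0627] fixture mm [17.9 94.7] 62.7
contact_force: [-0.7, 0.9, -2.9]
ball world [0.4813 0.2691 0.0628] fixture mm [17.8 93.5] 62.8
contact_force: [-0.4, 0.8, -3.4]
contact_force: [-0.5, 1.7, -2.6]
contact_force: [-1.2, 1.7, -3.3]
contact_force: [-0.8, 1.3, -3.0]
t 17.95 tcp [0.481  0.269  0.1717] zaxis [ 0.001   0.0042 -1.    ] yaw 2.12 F [-0.83  1.26 -3.03] w 0.0296
ball world [0.4811 0.2695 0.0627] fixture mm [17.8 94. ] 62.7
tool units per 1mm fixture +x: [ 0.0301 -0.0144  0.0001] +y: [-0.0144 -0.0301  0.0001]
15,94,63 shift [-0.085  0.04  -0.009]
7 435.0 276.7142857142857 [0.47917504 0.27543985 0.06528567]
```

View pics/s4.png

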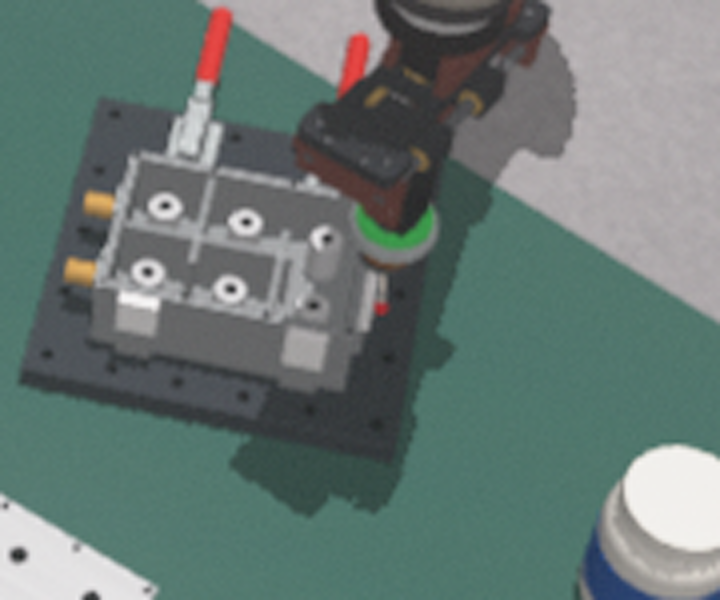

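The view shows the ball resting against pad C at crop position (380,308), with about 1.5 N along the normal. Now I'll retreat, lift and return to the rack.

```bash
python3 -m handwheel '[[-1,[-0.1,-0.2,0],[0,0,0]],[-1,[-0.2,-0.4,0],[0,-0.01,0]],[-1,[-0.1,-0.3,0],[0,0,0]],[-1,[0,0,-0.3],[0,0,0]],[-1,[0,0,-0.7],[0,0,0]],[-1,[0,0,-0.8],[0,0,0]],[-1,[0,0,-0.8],[0,0,0]],[-1,[0,0,-0.6],[0,0,0]],[-1,[0,0,-0.4],[0,0,0]],[-1,[0,0,0],[0,0,0]]]'
python3 goto.py
```

```text
time_s: 19.0
tool_pos: [0.4669, 0.2969, 0.2863]
orientation: [1.0, 0.019, 0.001, -0.0]
contact_force: [0.1, -0.0, -3.1]
width: 0.0302
t 19.0 tcp [0.4669 0.2969 0.2863] zaxis [ 1.2e-03  5.0e-04 -1.0e+00] yaw 2.2 F [ 0.05 -0.03 -3.07] w 0.0302
ball world [0.467  0.297  0.1773] fixture mm [ 18.2 124.9] 177.3
tool units per 1mm fixture +x: [ 0.0301 -0.0144  0.    ] +y: [-0.0144 -0.0301 -0.    ]
```

```bash
python3 -m handwheel '[[-1,[0.05,0.4,0],[0,0,0]],[-1,[0.08,0.7,0],[0,0,0]],[-1,[0.08,0.9,0],[0,0,0]],[-1,[0.08,0.9,0],[0,0,0]],[-1,[0.08,0.9,0],[0,0,0]],[-1,[0.08,0.9,0],[0,0,0]],[-1,[0.08,0.9,0],[0,0,0]],[-1,[0.08,0.9,0],[0,0,0]],[-1,[0.08,0.9,0],[0,0,0]],[-1,[0.08,0.9,0],[0,0,0]],[-1,[0.08,0.9,0],[0,0,0]],[-1,[0.08,0.9,0],[0,0,0]],[-1,[0.08,0.9,0],[0,0,0]],[-1,[0.08,0.9,0],[0,0,0]],[-1,[0.08,0.9,0],[0,0,0]],[-1,[0.08,0.9,0],[0,0,0]],[-1,[0.08,0.6,0],[0,0,0]],[-1,[0.05,0.3,0],[0,0,0]],[-1,[0,0,0],[0,0,0]],[-1,[0,0,0],[0,0,0]]]'
cat > seat.py <<'E'
from h import *
s=arm.sense();M=R.from_quat(s['orientation']).as_matrix();p=np.array(s['tool_pos'])
print(s["time_s"],p.round(4),"z",M[:,2].round(4),"turn to level",(np.array([-M.T[1]@[0,0,-1],M.T[0]@[0,0,-1],0])/np.radians(8)).round(2),"yaw",np.degrees(np.arctan2(M[1,0],M[0,0])).round(2),"F",np.round(s["contact_force"],1))
print((M.T@(np.array([.5293,-.2197,.139])-p)/.03).round(2))
E
python3 seat.py
```

```text
time_s: 21.0
tool_pos: [0.4989, -0.1933, 0.2718]
orientation: [1.0, 0.003, -0.015, 0.005]
contact_force: [0.2, 0.9, -3.7]
width: 0.0298
21.0 [ 0.4989 -0.1933  0.2718] z [-0.03   -0.0102 -0.9995] turn to level [0.07 0.22 0.  ] yaw 0.38 F [ 0.2  0.9 -3.7]
[1.14 0.84 4.4 ]
```

```bash
python3 -m handwheel '[[-1,[0.3,0.2,0],[0.07,0.22,-0.2]],[-1,[0.4,0.3,0],[0,0,0]],[-1,[0.3,0.2,0],[0,0,0]],[-1,[0,0,0],[0,0,0]],[-1,[0,0,0],[0,0,0]]]'|grep force
python3 seat.py
```

```text
contact_force: [0.6, -0.9, -4.0]
21.5 [ 0.5297 -0.2083  0.2701] z [-0.0019  0.0046 -1.    ] turn to level [-0.03  0.01  0.  ] yaw 2.46 F [ 0.6 -0.9 -4. ]
[-0.02  0.4   4.37]
```

```bash
python3 -m handwheel '[[-1,[-0.01,0.38,0],[-0.03,0.01,0.04]],[-1,[0,0,0.4],[0,0,0]],[-1,[0,0,0.4],[0,0,0]],[-1,[0,0,0],[0,0,0]],[-1,[0,0,0],[0,0,0]]]'|grep force
python3 seat.py
```

```text
contact_force: [0.4, 0.9, -3.5]
22.0 [ 0.5284 -0.2191  0.243 ] z [-0.0024  0.0014 -1.    ] turn to level [-0.01  0.02  0.  ] yaw 2.17 F [ 0.4  0.9 -3.5]
[0.04 0.03 3.47]
```

```bash
python3 -m handwheel '[[-1,[0.04,0.03,0.4],[0,0.02,0]],[-1,[0,0,0.6],[0,0,0]],[-1,[0,0,0.6],[0,0,0]],[-1,[0,0,0.5],[0,0,0]],[-1,[0,0,0],[0,0,0]],[-1,[0,0,0],[0,0,0]]]'|grep force
python3 seat.py
```

```text
contact_force: [-0.3, 0.7, -2.6]
22.6 [ 0.5305 -0.2196  0.1758] z [ 0.0019  0.0014 -1.    ] turn to level [-0.01 -0.01  0.  ] yaw 2.23 F [-0.3  0.7 -2.6]
[-0.04  0.    1.23]
```

Within about 1 mm of the recorded seat line. Lowering on.

```bash
python3 -m handwheel '[[-1,[-0.04,0,0.4],[0,-0.01,0]],[-1,[0,0,0.3],[0,0,0]],[-1,[0,0,0.2],[0,0,0]],[-1,[0,0,0.1],[0,0,0]],[-1,[0,0,0],[0,0,0]],[-1,[0,0,0],[0,0,0]]]'|grep force
python3 seat.py
```

```text
contact_force: [-0.1, 0.7, -3.5]
23.2 [ 0.5305 -0.22    0.1447] z [ 3.3e-03  7.0e-04 -1.0e+00] turn to level [-0.   -0.02  0.  ] yaw 2.25 F [-0.1  0.7 -3.5]
[-0.04 -0.01  0.19]
```

```bash
python3 -m handwheel '[[-1,[-0.04,-0.01,0.1],[0,-0.02,0]],[-1,[0,0,0.07],[0,0,0]],[-1,[0,0,0],[0,0,0]],[-1,[0,0,0],[0,0,0]]]'|grep force
python3 seat.py
```

```text
contact_force: [0.0, 0.2, -3.2]
23.6 [ 0.5297 -0.2198  0.1399] z [ 1.7e-03  4.0e-04 -1.0e+00] turn to level [-0.   -0.01  0.  ] yaw 2.25 F [ 0.   0.2 -3.2]
[-0.01 -0.01  0.03]
```

```bash
python3 -m handwheel '[[-1,[0,0,0.05],[0,0,0]],[-1,[0,0,0],[0,0,0]],[-1,[0,0,0],[0,0,0]]]'|grep force
python3 seat.py
```

```text
contact_force: [-0.3, 0.0, -3.4]
23.9 [ 0.5302 -0.2202  0.1393] z [ 3.e-03  4.e-04 -1.e+00] turn to level [-0.   -0.02  0.  ] yaw 2.25 F [-0.3  0.  -3.4]
[-0.03 -0.02  0.01]
```

```bash
for i in 1 2; do python3 -m handwheel '[[-1,[0,0,0.04],[0,0,0]],[-1,[0,0,0],[0,0,0]],[-1,[0,0,0],[0,0,0]]]'|grep force
python3 seat.py; done
```

```text
contact_force: [-0.4, 0.2, -3.1]
24.2 [ 0.5305 -0.2204  0.1392] z [ 0.0038  0.001  -1.    ] turn to level [-0.01 -0.03  0.  ] yaw 2.24 F [-0.4  0.2 -3.1]
[-0.04 -0.02  0.01]
contact_force: [0.2, 0.0, -1.5]
24.5 [ 0.5307 -0.2205  0.1391] z [ 0.0044  0.0018 -1.    ] turn to level [-0.01 -0.03  0.  ] yaw 2.25 F [ 0.2  0.  -1.5]
[-0.05 -0.03  0.  ]
```

The load is coming off, so the flange is on the tines at the recorded height. Releasing.

```bash
python3 -m handwheel '[[1,[0,0,0],[0,0,0]],[1,[0,0,0],[0,0,0]],[1,[0,0,0],[0,0,0]],[1,[0,0,0],[0,0,0]],[1,[0,0,0],[0,0,0]],[1,[0,0,0],[0,0,0]],[1,[0,0,0],[0,0,0]],[1,[0,0,0],[0,0,0]]]'
python3 seat.py
```

```text
time_s: 25.3
tool_pos: [0.5317, -0.221, 0.1394]
orientation: [1.0, 0.02, 0.003, -0.0]
contact_force: [-0.0, 0.1, -0.5]
width: 0.087
25.3 [ 0.5317 -0.221   0.1394] z [ 6.2e-03  6.0e-04 -1.0e+00] turn to level [-0.   -0.04  0.  ] yaw 2.25 F [-0.   0.1 -0.5]
[-0.08 -0.05  0.01]
```

```bash
python3 -m handwheel '[[1,[-0.06,0,-0.2],[0,-0.04,0]],[1,[0,0,-0.5],[0,0,0]],[1,[0,0,-0.8],[0,0,0]],[1,[0,0,-0.9],[0,0,0]],[1,[0,-0.5,-0.9],[0,0,0]],[1,[0,-0.7,-0.6],[0,0,0]],[1,[0,0,0],[0,0,0]],[1,[0,0,0],[0,0,0]]]'
python3 - <<'E'
from h import *
s=arm.sense();p,d=get_image("wrist");X=cloud("wrist",d,s)
m=(np.linalg.norm(X[...,:2]-[.529,-.219],axis=-1)<.05)&(X[...,2]>.165)&(X[...,2]<.2);q=X[m]
print(q[:,2].mean(),q[:,2].std(),cv2.minAreaRect((q[:,:2]*1000).astype(np.float32)))
a=p
b,_=get_image("side");o=np.load("side0.npz")["p"]
cv2.imwrite("pics/f.png",np.hstack([cv2.resize(b[230:350,240:400],(400,300),interpolation=3),cv2.resize(o[230:350,240:400],(400,300),interpolation=3)])[:,:,::-1])
E
```

```text
time_s: 26.1
tool_pos: [0.5281, -0.1867, 0.2672]
orientation: [1.0, 0.018, 0.002, 0.0]
contact_force: [0.0, -0.3, -0.5]
width: 0.0876
0.17613882808552406 0.0023711773350402177 ((530.619140625, -219.43539428710938), (30.0410099029541, 30.37151336669922), 1.7550334930419922)
```

View pics/f.png

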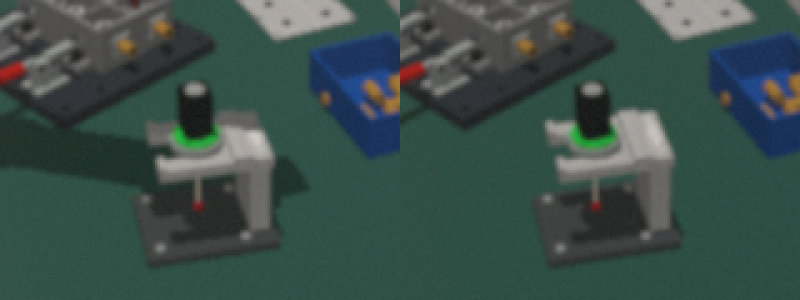

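The probe hangs upright exactly as before (left is now, right is the start). Its grip is within 2.6 mm of the original spot and the height is identical. Handing in.

```bash
python3 -c "
from h import *
print(arm.sign_off())"
```

```text
the job is handed in; nothing more can be done
None
```

I took the probe out of its fork, touched the three pads in order, hung it back and handed the job in at about 26 s of the 64 s allowed. No verdict is reported, so what follows is from my own checks.

| Pad | Contact force (wrist sensor) |
|---|---|
| A, long side, connector end | about 1.2–1.5 N |
| B, long side, plain end | about 1.0 N, then about 1.6 N |
| C, plain end | about 1.5 N |

- **Touches:** each was held for at least 0.3 s. The wrist force reading is noisy, about ±0.7 N. The ball's estimated give of about 3–5 mm agrees with these forces. At A and B the scene camera also showed the bend, and at C it showed the ball against the pad.
- **Probe in the fork:** the grip's top is at 176 mm, the same height as at the start. It sits about 2.6 mm from where it began, against the 10 mm allowed. The side picture shows it upright, as before.
- **Gripper:** it is open and about 90 mm above the top of the probe. The force reading of about 0.5 N is noise.
- **Bystanders:** the arm did not go low near any of them. The parts of the bin and cover visible in the final side crop look unmoved; I did not measure any of the four.

No check failed.

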